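# Put the biscuit tin away in the drop-front bread bin

## Task

Take the bread bin's flap by its bar and lower it all the way down without letting it drop. Set the biscuit tin down gently, upright, inside the bin on its floor, and let go of it; then swing the flap up until it is fully shut, leaving the plate, beaker and mug where they stand.

Things in the scene. Friction and masses are not known exactly. Their poses are not given: they have to be found in the camera images.
- bin: Wooden drop-front bread bin, fixed, 220 mm deep (its x), 320 wide (its y), 181 high. Origin: centre of its underside, on the table; x points from front to back. Side and back walls 12 mm thick. The front slopes back 25 degrees from the hinge at x = -0.11: the roof (12 mm thick, top at z = 0.181) begins only at x = -0.047 and the side walls slope with the flap.
- bin_floor (a point): Point on the bin's inside floor, at x = 0, y = 0, z = 0.044 in the bin's frame. The level floor reaches from x = -0.11 (front edge, hinge) to x = +0.098 (back wall) and from y = -0.148 to +0.148. Axes as the bin's.
- flap (a joint): Angle of the bottom-hinged flap: 0 shut (leaning back 25 degrees, held by its weight), 2.007 rad fully down (level on its stop, inner face flush with the bin's floor). Little friction: past vertical it falls freely. Wooden panel, 150 mm from hinge to free edge, 316 wide, 12 thick (outwards from the plane through the hinge), 0.5 kg.
- flap_hinge (a point): Middle of the flap's hinge line, in the bin's frame at (-0.11, 0, 0.045); the line runs along the bin's y. Axes as the bin's.
- flap_bar (a point): Middle of the flap's steel pull bar: round, 12 mm thick, along the bin's y, 148 mm clear between its two arms. It lies beyond the flap's free edge, in line with the panel, 190 mm from the hinge and 6 mm outside the inner face, with a 34 mm gap to the edge, so fingers can straddle it from above, flap shut or down. Moves with the flap (z away from the hinge).
- tin: Loose aluminium biscuit tin with closed lid, 90 mm (its x) by 130 mm (its y) by 50 mm high, 0.3 to 0.6 kg, with a dark bow handle on top. Origin: centre of its underside; z up.
- tin_grip (a point): Middle of the tin's handle bar, 75 mm above the tin's underside: a round bar 10 mm thick along the tin's x, 62 mm clear between its two legs, 20 mm free below it.
- plate: Green side plate on the table, a bystander, 160 mm across, 22 mm high. Origin: centre of its underside.
- beaker: Cream plastic beaker on the table, a bystander, 76 mm across, 100 mm high. Origin: centre of its underside.
- mug: White mug with a handle, on the table, a bystander, 76 mm across, 85 mm high. Origin: centre of its underside.
Things that resemble listed ones, but are neither listed nor needed, are in the scene too. Leave any orange or red look-alike of the tin alone.

How it is judged (in metres and radians):
On the way, in this order (a step that is already met when the one before it is completed fails the run):
1. the flap is all the way down (value of joint flap above 1.9 rad), for 0.2 s.
2. the tin stands upright on the bin's floor, let go, the flap still down (x of tin in the frame of bin between -0.075 and 0.07 m and y of tin in the frame of bin between -0.1 and 0.1 m and z of tin in the frame of bin between 0.03 and 0.058 m and angle between tin's own z axis and vertical below 0.12 rad and value of joint flap above 1.6 rad and contact force between the fingers and tin below 0.5 N), for 0.2 s.
At the end, for the whole second after the job is handed in: The flap is shut (within 0.05 rad) and the tin stands at rest and upright (within 0.12 rad) on the floor inside the bin: its origin between x = -0.075 and +0.07 and within 100 mm of the middle in y in the bin's frame, 30 to 58 mm above the table (x of tin in the frame of bin between -0.075 and 0.07 m and y of tin in the frame of bin between -0.1 and 0.1 m and z of tin in the frame of bin between 0.03 and 0.058 m and angle between tin's own z axis and vertical below 0.12 rad and value of joint flap below 0.05 rad and linear speed of tin below 0.02 m/s); the robot touches nothing.
It fails at once if the flap drops or slams (faster than 3 rad/s) (velocity of joint flap above 3 rad/s or velocity of joint flap below -3 rad/s).
It fails at once if the tin is dropped or thrown into the bin or onto its flap (faster than 0.5 m/s within 50 mm of the floor) (linear speed of tin above 0.5 m/s and z of tin in the frame of bin below 0.095 m and x of tin in the frame of bin between -0.28 and 0.1 m and y of tin in the frame of bin between -0.16 and 0.16 m).
It fails at once if plate, beaker or mug moved by more than 30 mm (distance of any of plate, beaker, mug from where it was at the start of the episode above 0.03 m).
It also fails if it takes over 72 s, if anything falls off the work surface, if the arm or the gripper's body presses on something with over 40 N, if the wrist force passes 120 N, or if a joint passes its speed limit or range.

## Robot

A 7-joint arm with a two-finger parallel gripper is mounted at the origin on the work surface. World frame = base frame: x ahead of the robot, y to its left, z up, the work surface at z = 0. Lengths are in m, angles in degrees, forces in N, time in s.
With the tool pointing down it reaches from about 0.4 to 0.85 m from the base axis. Payload 10.4 kg.
Tool frame: the origin (TCP) lies at the centre of the arm's flange, where the gripper is bolted on; the fingertips stand 182 mm ahead of it and the grasp point (between the pads) lies 164 mm ahead of it (ctrl.tip_extent is the distance from the TCP to the fingertips, in m); z points along the fingers, y is the direction in which the jaws open and shut (so a half turn about z gives the same grasp; the last joint's range is limited). The gripper opens to 87 mm and grips with 3 to 60 N. Pads are 19 mm wide; open, the fingers measure 117 mm over their backs; the gripper's body (75 mm by 190 mm) begins 51 mm behind the grasp point.
Start: joints at [65.054, 19.034, -3.707, 83.658, 1.238, 77.344, -5.071], TCP at [0.251, -0.573, 0.405] pointing down, gripper open.
Joint ranges: [-148.97, 148.97], [-28.65, 121.19], [-84.17, 76.75], [9.2, 138.47], [-72.65, 252.65], [3.7, 117.97], [-149.18, 149.18]. Speed limits (degrees/s): [127.2, 127.2, 159.86, 159.86, 180, 180, 180].

## Interface

Orientations are given as [roll, pitch, yaw] about the fixed x, y, z axes, in that order (R = Rz(yaw) Ry(pitch) Rx(roll)).
In Python, from workcell import ctrl gives the robot as it stands. The module is installed in compiled form; this text tells all that it offers.
- The arm moves only by the shell command python3 -m pendant 'ROWS'. ROWS is JSON, a list of rows, each an object of numbers: "x", "y", "z": the shift along the tool's x, y, z as a fraction of full scale; "rx", "ry", "rz": the turn, a rotation vector about the tool's x, y, z as a fraction of full scale; "grip": the closure, from -1 (fully open) to 1 (shut), so that 0 is half open. A call has 1 to 8 rows; each row is the pose to reach, as a shift and turn from the pose commanded when the call began, along the tool's axes at that moment; what a row does not reach only later rows make up. Full scale, the value 1, is 0.25 m for a shift and 60 degrees for a turn. A row lasts 1/12 s, in which the tool goes at most 41.7 mm and 7.16 degrees, less where a joint would pass 70% of its speed; a pose out of reach is approached as far as the arm can. A call with a number of a shift or a turn outside -1 to 1 is refused whole. A call with a gripper value outside its range is refused whole. The fingers move at their own pace and stop on an object; the grip force is fixed at half the most. Time passes only in rows, so rows that repeat a pose let the fingers close. It gives the time, the measured TCP pose, the force and the opening at its end, in the units of the state.
- ctrl.state(): the state, without advancing time (a new reading comes with each control period).
- ctrl.camera(name): name is "scene" or "top" or "wrist"; returns (picture, depth): 420x560x3 uint8, red, green, blue; 420x560 float32, m along the optical axis (not along the pixel's ray), 0 where there is no reading.
- ctrl.camera_model(name): a dict with "vertical_fov" (degrees; the focal length in pixels is half the picture's height over the tangent of half this angle, whatever the lens; pixels are square), "cx", "cy" (the principal point, pixels), "R" (3x3) and "t" (3): a world point X has camera coordinates R X + t; the wrist camera has in their place "hand_eye" (4x4, takes a point from camera to tool coordinates, whose origin is the TCP and whose axes are the flange's). Camera axes: x right, y down, z forward; pixel columns grow to the right and rows downward; lengths in m; the calibration is good to about 2 mm. A picture is of the moment at which its call begins: read the wrist's pose just before it. camera_model takes no time and is no camera call.
- ctrl.hand_in(): hands the job in, once; it reports no verdict.
The state is a dict: "time_s": time; "joints": joint angles; "qd": joint speeds; "tau": joint torques, N m; "ee_pos": TCP position; "eef_rot": TCP orientation; "wrist_force": force on the tool from outside, world axes, zero at the start; "torque": the same for the moment, N m; "grip_width": finger opening in m.
Only numpy, scipy, OpenCV 4.12 (cv2) and the standard library are available. Lean on these libraries where they do the work, as an engineer would, in place of code of your own. Each camera call takes 0.05 s, during which the arm holds its last target. There are 200 camera calls.

## Working session

There is one attempt and no reset: what is moved stays moved. The work goes in short steps, Python scripts to look and compute and a shell command to move; the robot and the scene stay as the last step left them, time stands still between calls to the robot, and variables do not carry over. Pictures are saved under pics/ and viewed, about 8 in all and at most 12, crops included, and the job is handed in when it is done.

```bash
mkdir -p pics
cat > h.py <<'E'
import numpy as np, cv2
from workcell import ctrl
from scipy.spatial.transform import Rotation as Ro
def cam(n):
    s=ctrl.state(); p,d=ctrl.camera(n); m=ctrl.camera_model(n)
    f=p.shape[0]/2/np.tan(np.radians(m['vertical_fov'])/2)
    if 'R' in m: R=np.array(m['R']).T; t=-R@np.array(m['t'])
    else:
        H=np.array(m['hand_eye']); Rt=Ro.from_euler('xyz',s['eef_rot'],degrees=True).as_matrix()
        R=Rt@H[:3,:3]; t=Rt@H[:3,3]+np.array(s['ee_pos'])
    return p,d,(f,m['cx'],m['cy'],R,t)
def pts(d,k):
    f,cx,cy,R,t=k; v,u=np.mgrid[:d.shape[0],:d.shape[1]]
    return np.dstack([(u-cx)/f*d,(v-cy)/f*d,d])@R.T+t
def save(n,p): cv2.imwrite('pics/'+n,p[:,:,::-1])
E
python3 - <<'E'
from h import *
s=ctrl.state();print(s);print(ctrl.tip_extent)
P=[]
for n in('scene','top'):
    p,d,k=cam(n);print(n,k); np.savez(n+'0.npz',p=p,d=d,P=pts(d,k));P.append(p)
save('a.png',cv2.resize(np.vstack(P),(560,840)) if 0 else cv2.resize(np.hstack(P),(800,300)))
save('scene0.png',P[0]);save('top0.png',P[1])
E
```

```text
{'time_s': 0.0, 'joints': array([65.05469259, 19.07524006, -3.70736449, 83.70670886,  1.23728642,
       77.34259807, -5.07031703]), 'qd': array([ 0.06687234, -0.10255984,  0.02097069,  0.04345972, -0.08622407,
       -0.06999687,  0.04706608]), 'tau': array([ 2.22109643e-04, -6.23244667e+01,  2.49191537e-02, -3.89897883e+01,
       -6.11302257e-02,  3.96707200e-02,  1.91255808e-04]), 'ee_pos': array([ 0.25068203, -0.57238943,  0.4039123 ]), 'eef_rot': array([-1.79915363e+02,  3.45801939e-03,  2.36522503e+01]), 'wrist_force': array([-0.0590347 , -0.51804127,  0.04954026]), 'torque': array([-0.04260261,  0.05998853, -0.00137768]), 'grip_width': 0.08688246539291852}
0.1822
scene (np.float64(450.694573500127), 283.6578724725031, 211.7291259739804, array([[-0.0504597 ,  0.81534763, -0.57676864],
       [ 0.99867383,  0.03528429, -0.03749131],
       [-0.01021758, -0.57789555, -0.81604677]]), array([ 1.30351343, -0.13616851,  1.18704552]))
top (np.float64(404.93157995965674), 279.2763085830345, 211.0719720368261, array([[ 0.02877431, -0.99131398,  0.12833015],
       [-0.99950497, -0.0301679 , -0.00892845],
       [ 0.01272235, -0.12800971, -0.99169131]]), array([ 0.42128838, -0.17834655,  1.22465352]))
```

View pics/scene0.png

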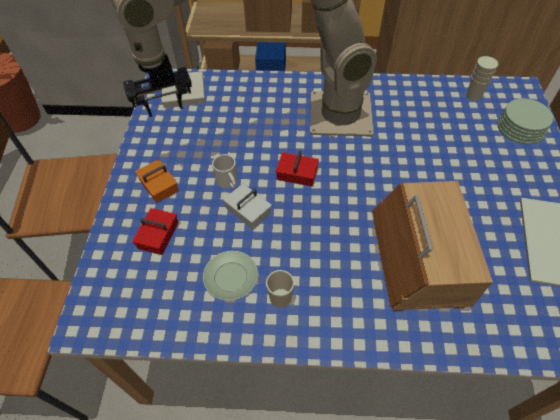

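View pics/top0.png

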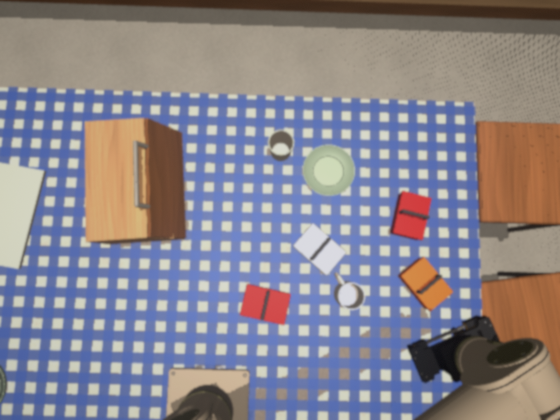

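In the scene view, the bin is at (430,245) with its bar at (420,225). The silver tin is at (247,205), with red look-alikes at (298,168) and (156,230) and an orange one at (157,180). The plate is at (231,276), the beaker at (281,289) and the mug at (225,170). In the top view the tin is at (320,250) and the bar at (141,175). Only the silver box fits "aluminium"; I'll confirm it with a crop.

Run:
```python
from h import *
for n in('top','scene'):
    z=np.load(n+'0.npz');p,P=z['p'],z['P'];hsv=cv2.cvtColor(p,cv2.COLOR_RGB2HSV)
    u,v=(320,250) if n=='top' else (247,207)
    Z=P[:,:,2]
    # tin: height mask around
    m=np.zeros(Z.shape,bool); m[v-40:v+40,u-40:u+40]=1
    lid=m&(Z>.042)&(Z<.06)&(hsv[:,:,1]<70)
    _,L,S,_=cv2.connectedComponentsWithStats(lid.astype(np.uint8)); i=1+S[1:,4].argmax()
    q=P[L==i]; r=cv2.minAreaRect((q[:,:2]*1000).astype(np.float32)); print(n,'tin lid mm',r,len(q),np.median(q[:,2]))
    h=m&(Z>.062)&(hsv[:,:,2]<90); h2=m&(hsv[:,:,2]<70)
    for hh in(h,h2):
        if hh.sum()>3: q=P[hh]; print(' handle',hh.sum(),q.mean(0),np.linalg.svd(q[:,:2]-q[:,:2].mean(0),full_matrices=False)[2][0])
    # bin
    ub,vb=(135,180) if n=='top' else (430,245)
    m=np.zeros(Z.shape,bool); m[max(0,vb-80):vb+80,max(0,ub-80):ub+80]=1
    roof=m&(abs(Z-.181)<.006); q=P[roof]; r=cv2.minAreaRect((q[:,:2]*1000).astype(np.float32)); print(' roof',r,cv2.boxPoints(r).round(),np.median(q[:,2]),len(q))
    bar=m&(hsv[:,:,1]<60)&(Z>.19); q=P[bar]
    if len(q)>3: print(' bar',len(q),q.mean(0),q.min(0),q.max(0))
    allb=m&(Z>.06); q=P[allb]; print(' all',cv2.boxPoints(cv2.minAreaRect((q[:,:2]*1000).astype(np.float32))).round())
    for nm,(a,b) in dict(plate=(330,170),beaker=(281,145),mug=(348,295),red=(265,304)).items():
        if n=='top': print(nm,P[b,a])
z=np.load('scene0.npz')['p'];save('crop.png',cv2.resize(z[130:260,110:340],None,fx=3,fy=3,interpolation=3))
```

```text
top tin lid mm ((466.0826416015625, -308.5712585449219), (130.0854949951172, 90.24858093261719), 50.118927001953125) 1292 0.04983893434789599
 roof ((630.8939819335938, 235.1071319580078), (321.98675537109375, 177.3927001953125), 5.405705451965332) [[462. 308.]
 [479. 132.]
 [800. 162.]
 [783. 339.]] 0.18113590961178416 7584
 bar 318 [0.61693703 0.1416873  0.31337869] [ 0.42128838 -0.17834655  0.19012118] [0.71919225 0.18677389 1.22465352]
 all [[ 421. -178.]
 [ 772. -208.]
 [ 817.  332.]
 [ 467.  362.]]
plate [ 0.71134585 -0.34187781  0.00555712]
beaker [ 7.87173633e-01 -1.88761473e-01  7.43326866e-04]
mug [ 0.33452337 -0.40028722  0.00447562]
red [ 0.30911774 -0.15663952  0.08088924]
scene tin lid mm ((466.9817810058594, -306.5718994140625), (133.312255859375, 92.0431137084961), 49.97492980957031) 905 0.05089010406731642
 handle 58 [ 0.46493393 -0.30729492  0.07715749] [ 0.9825047  -0.18623779]
 handle 42 [ 0.46783682 -0.30386235  0.07280978] [ 0.78373539 -0.62109487]
 roof ((629.9874267578125, 235.99697875976562), (325.0590515136719, 177.19540405273438), 5.447362899780273) [[460. 309.]
 [477. 132.]
 [800. 163.]
 [783. 340.]] 0.1825904440508357 6333
 bar 332 [0.68652813 0.15581151 0.28225718] [ 0.55630938 -0.13616851  0.19005457] [1.30351343 0.18998597 1.18704552]
 all [[ 411.  103.]
 [1304. -136.]
 [1387.  176.]
 [ 494.  415.]]
```

View pics/crop.png

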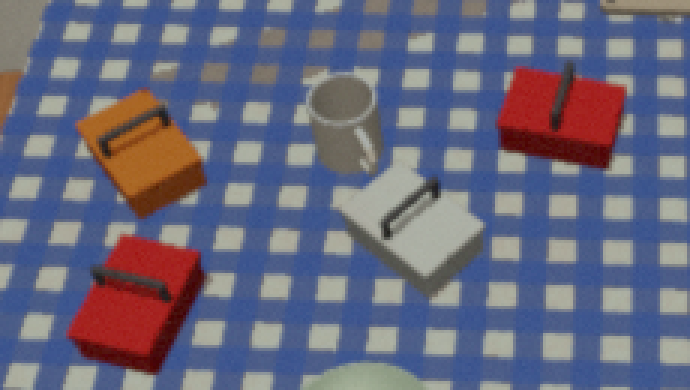

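The crop shows the silver tin with its dark bow handle at crop (412,220), and no other box is silver, so this is the one. I'll refine the bin and bar, then work out the approach.

```bash
cat >> h.py <<'E'
def go(pos,yaw,pose=None):
    """fractions from current (or given (pos,yaw)) tool-down pose to target"""
    s=ctrl.state()
    p0=np.array(s['ee_pos']); y0=s['eef_rot'][2]; R=Ro.from_euler('xyz',s['eef_rot'],degrees=True)
    if pose is not None: p0,y0=np.array(pose[0]),pose[1]; R=Ro.from_euler('xyz',[180,0,y0],degrees=True)
    rv=(R.inv()*Ro.from_euler('xyz',[180,0,yaw],degrees=True)).as_rotvec(degrees=True)/60
    return (R.inv().apply(np.array(pos)-p0)/.25).round(3), rv.round(3)
E
python3 - <<'E'
from h import *
for n in('top','scene'):
    z=np.load(n+'0.npz');p,P=z['p'],z['P'];Z=P[:,:,2];hsv=cv2.cvtColor(p,cv2.COLOR_RGB2HSV)
    near=(abs(P[:,:,0]-.635)<.12)&(abs(P[:,:,1]-.18)<.06)
    b=near&(Z>.205)&(Z<.24); q=P[b]; r=cv2.minAreaRect((q[:,:2]*1000).astype(np.float32))
    print(n,len(q),r,np.percentile(q[:,2],[5,50,95]),q.mean(0))
    # front of panel hinge edge
    X=P.reshape(-1,3); o=np.array([.633,.213]);ax=np.array([-.0941,.9956]);ay=np.array([-.9956,-.0941])
    L=np.c_[(X[:,:2]-o)@ax,(X[:,:2]-o)@ay,X[:,2]]
    k=(abs(L[:,1])<.1)&(L[:,0]>-.14)&(L[:,0]<-.06)&(L[:,2]>.06)&(L[:,2]<.17)
    print(' panel resid from outer face',np.median(((L[k,0]+.11)*np.cos(np.radians(25))-(L[k,2]-.045)*np.sin(np.radians(25)))),k.sum())
    k=(abs(L[:,2]-.181)<.003)&(abs(L[:,0])<.13)&(abs(L[:,1])<.2); print(' roof',np.percentile(L[k,:2],[1,99],axis=0))
print(go([.636,.178,.45],5.4))
E
```

```text
top 372 ((635.7859497070312, 172.93055725097656), (171.16168212890625, 19.93122673034668), 5.76575231552124) [0.21179017 0.22387725 0.22791796] [0.6340921  0.17454789 0.2228532 ]
 panel resid from outer face -0.013130046083103412 2007
 roof [[-0.06197081 -0.15562769]
 [ 0.10731232  0.15779613]]
scene 324 ((637.6139526367188, 174.48184204101562), (171.21678161621094, 21.44769287109375), 5.438050746917725) [0.21017084 0.22528611 0.22953605] [0.64204172 0.17637684 0.22363288]
 panel resid from outer face -0.012221138180373944 1899
 roof [[-0.06127037 -0.15872552]
 [ 0.10938638  0.15806155]]
(array([ 2.616, -2.131, -0.181]), array([-0.001,  0.   ,  0.304]))
```

```bash
R='{"x":0.87,"y":-0.71,"z":-0.06,"rz":0.1,"grip":-1}'
python3 -m pendant '[{"x":0.87,"y":-0.71,"z":-0.18,"grip":-1},{"x":0.87,"y":-0.71,"z":-0.18,"grip":-1},{"x":0.87,"y":-0.71,"z":-0.18,"grip":-1},{"x":0.87,"y":-0.71,"z":-0.18,"grip":-1},{"x":0.87,"y":-0.71,"z":-0.18,"grip":-1},{"x":0.87,"y":-0.71,"z":-0.18,"grip":-1},{"x":0.87,"y":-0.71,"z":-0.18,"grip":-1}]'
python3 -m pendant '[{"x":0.87,"y":-0.71,"z":0,"grip":-1},{"x":0.87,"y":-0.71,"z":0,"grip":-1},{"x":0.87,"y":-0.71,"z":0,"grip":-1},{"x":0.87,"y":-0.71,"z":0,"grip":-1},{"x":0.87,"y":-0.71,"z":0,"grip":-1},{"x":0.87,"y":-0.71,"z":0,"grip":-1},{"x":0.87,"y":-0.71,"z":0,"grip":-1}]'
python3 - <<'E'
from h import *
s=ctrl.state();print(s['ee_pos'],s['eef_rot'],s['joints'].round(1));print(go([.636,.178,.45],5.4))
E
```

```text
[ 0.25068461 -0.57242509  0.40403781] [-1.79927758e+02  4.79831855e-03  2.36522593e+01] [65.1 19.1 -3.7 83.7  1.2 77.3 -5.1]
(array([ 2.616, -2.131, -0.181]), array([-0.001,  0.   ,  0.304]))schema error: expected keys x, y, z, rx, ry, rz, grip
schema error: expected keys x, y, z, rx, ry, rz, grip
```

```bash
python3 -m pendant '[{"x":0.87,"y":-0.71,"z":-0.18,"rx":0,"ry":0,"rz":0,"grip":-1},{"x":0.87,"y":-0.71,"z":-0.18,"rx":0,"ry":0,"rz":0,"grip":-1},{"x":0.87,"y":-0.71,"z":-0.18,"rx":0,"ry":0,"rz":0,"grip":-1},{"x":0.87,"y":-0.71,"z":-0.18,"rx":0,"ry":0,"rz":0,"grip":-1},{"x":0.87,"y":-0.71,"z":-0.18,"rx":0,"ry":0,"rz":0,"grip":-1},{"x":0.87,"y":-0.71,"z":-0.18,"rx":0,"ry":0,"rz":0,"grip":-1},{"x":0.87,"y":-0.71,"z":-0.18,"rx":0,"ry":0,"rz":0,"grip":-1},{"x":0.87,"y":-0.71,"z":-0.18,"rx":0,"ry":0,"rz":0,"grip":-1}]'
python3 -m pendant '[{"x":0.87,"y":-0.71,"z":0,"rx":0,"ry":0,"rz":0,"grip":-1},{"x":0.87,"y":-0.71,"z":0,"rx":0,"ry":0,"rz":0,"grip":-1},{"x":0.87,"y":-0.71,"z":0,"rx":0,"ry":0,"rz":0,"grip":-1},{"x":0.87,"y":-0.71,"z":0,"rx":0,"ry":0,"rz":0,"grip":-1},{"x":0.87,"y":-0.71,"z":0,"rx":0,"ry":0,"rz":0,"grip":-1},{"x":0.87,"y":-0.71,"z":0,"rx":0,"ry":0,"rz":0,"grip":-1},{"x":0.87,"y":-0.71,"z":0,"rx":0,"ry":0,"rz":0,"grip":-1},{"x":0.87,"y":-0.71,"z":0,"rx":0,"ry":0,"rz":0,"grip":-1}]'
python3 - <<'E'
from h import *
s=ctrl.state();print(s['ee_pos'],s['eef_rot'],s['joints'].round(1));print(go([.636,.178,.45],5.4))
E
```

```text
time_s: 0.77
ee_pos: [0.3825, -0.3162, 0.4512]
eef_rot: [180.0, -0.1, 24.2]
wrist_force: [0.4, 0.2, 0.1]
grip_width: 0.0873
time_s: 1.43
ee_pos: [0.5085, -0.0663, 0.4496]
eef_rot: [-179.9, -0.1, 24.2]
wrist_force: [0.1, -0.8, -0.5]
grip_width: 0.0872
[ 0.50845126 -0.06627737  0.44956332] [-1.79875942e+02 -9.42913359e-02  2.41691673e+01] [ 31.6   5.6 -31.   95.1   2.8  80.1 -65.6]
(array([ 0.866, -0.683,  0.001]), array([-0.002, -0.001,  0.313]))
```

```bash
python3 -m pendant '[{"x":0.87,"y":-0.68,"z":0,"rx":0,"ry":0,"rz":0.313,"grip":-1},{"x":0.87,"y":-0.68,"z":0,"rx":0,"ry":0,"rz":0.313,"grip":-1},{"x":0.87,"y":-0.68,"z":0,"rx":0,"ry":0,"rz":0.313,"grip":-1},{"x":0.87,"y":-0.68,"z":0,"rx":0,"ry":0,"rz":0.313,"grip":-1},{"x":0.87,"y":-0.68,"z":0,"rx":0,"ry":0,"rz":0.313,"grip":-1},{"x":0.87,"y":-0.68,"z":0,"rx":0,"ry":0,"rz":0.313,"grip":-1},{"x":0.87,"y":-0.68,"z":0,"rx":0,"ry":0,"rz":0.313,"grip":-1},{"x":0.87,"y":-0.68,"z":0,"rx":0,"ry":0,"rz":0.313,"grip":-1}]'
python3 - <<'E'
from h import *
p,d,k=cam('wrist');save('w1.png',p);P=pts(d,k);Z=P[:,:,2]
s=ctrl.state();print(s['ee_pos'],s['eef_rot'],s['joints'].round(1))
o=np.array([.633,.213]);ax=np.array([-.0941,.9956]);ay=np.array([-.9956,-.0941])
X=P.reshape(-1,3);L=np.c_[(X[:,:2]-o)@ax,(X[:,:2]-o)@ay,X[:,2]]
k=(L[:,2]>.216)&(L[:,2]<.24)&(abs(L[:,0])<.1)&(abs(L[:,1])<.15);print(k.sum(),np.percentile(L[k],[2,50,98],axis=0))
# bar only: middle part along y
k2=k&(abs(L[:,1])<.06);print(np.percentile(L[k2],[2,50,98],axis=0), np.polyfit(L[k2,1],L[k2,0],1))
for c in [(0.0,'roof')]:
  m=(abs(L[:,2]-.181)<.004)&(abs(L[:,0])<.13);print('roof',m.sum(),np.percentile(L[m,:2],[1,99],axis=0) if m.sum() else '')
E
```

```text
time_s: 2.1
ee_pos: [0.6384, 0.1779, 0.4468]
eef_rot: [-179.7, 0.2, 5.4]
wrist_force: [0.0, 1.1, -0.1]
grip_width: 0.0872
[0.63807327 0.17464973 0.44739917] [-179.84800431    0.19876807    5.25226049] [   5.3   26.8  -36.    72.    15.2   86.  -113.5]
3366 [[-0.04236071 -0.0823492   0.22035179]
 [-0.03640271 -0.02869044  0.22483163]
 [-0.03079449  0.06667876  0.22675946]]
[[-0.04223731 -0.05824105  0.22084081]
 [-0.03639401 -0.01661803  0.22490618]
 [-0.03086625  0.05763425  0.22676943]] [-0.00076609 -0.0365192 ]
roof 58590 [[-0.0610651  -0.15550009]
 [ 0.10685872  0.10658808]]
```

View pics/w1.png

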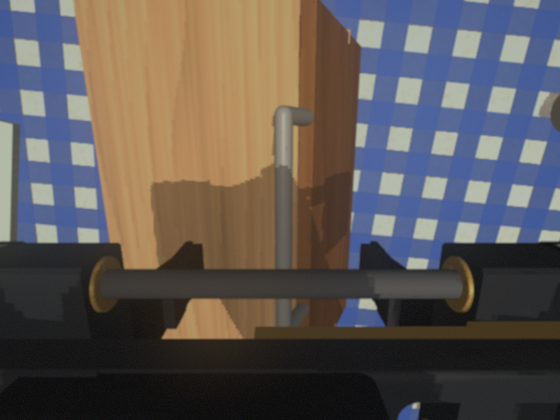

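```bash
python3 -m pendant '[{"x":-0.006,"y":-0.009,"z":0.06,"rx":0,"ry":0,"rz":0,"grip":-1},{"x":-0.006,"y":-0.009,"z":0.12,"rx":0,"ry":0,"rz":0,"grip":-1},{"x":-0.006,"y":-0.009,"z":0.18,"rx":0,"ry":0,"rz":0,"grip":-1},{"x":-0.006,"y":-0.009,"z":0.22,"rx":0,"ry":0,"rz":0,"grip":-1},{"x":-0.006,"y":-0.009,"z":0.25,"rx":0,"ry":0,"rz":0,"grip":-1},{"x":-0.006,"y":-0.009,"z":0.25,"rx":0,"ry":0,"rz":0,"grip":-1},{"x":-0.006,"y":-0.009,"z":0.25,"rx":0,"ry":0,"rz":0,"grip":0.2},{"x":-0.006,"y":-0.009,"z":0.25,"rx":0,"ry":0,"rz":0,"grip":0.4}]'
python3 -m pendant '[{"x":0,"y":0,"z":0,"rx":0,"ry":0,"rz":0,"grip":1},{"x":0,"y":0,"z":0,"rx":0,"ry":0,"rz":0,"grip":1},{"x":0,"y":0,"z":0,"rx":0,"ry":0,"rz":0,"grip":1},{"x":0,"y":0,"z":0,"rx":0,"ry":0,"rz":0,"grip":1},{"x":0,"y":0,"z":0,"rx":0,"ry":0,"rz":0,"grip":1}]'
python3 - <<'E'
from h import *
s=ctrl.state();print(s['ee_pos'],s['eef_rot'],s['joints'].round(1),s['wrist_force'],s['grip_width'])
# arc in tool units: tool y=-bin x, tool z down
def bar(q):
    a=np.radians(25)-q; return np.array([-.11+.19*np.sin(a)-.006*np.cos(a), .045+.19*np.cos(a)+.006*np.sin(a)])
qs=np.linspace(0,2.007,33); b=np.array([bar(q) for q in qs])
for c in range(4):
    i=c*8; print(np.c_[qs[i+1:i+9],-(b[i+1:i+9,0]-b[i,0])/.25,-(b[i+1:i+9,1]-b[i,1])/.25].round(3).tolist())
E
```

```text
time_s: 2.82
ee_pos: [0.6363, 0.1721, 0.3882]
eef_rot: [-180.0, -0.1, 4.9]
wrist_force: [0.1, -0.2, 0.4]
grip_width: 0.08
time_s: 3.23
ee_pos: [0.6361, 0.1723, 0.3874]
eef_rot: [180.0, -0.0, 4.9]
wrist_force: [-0.2, 0.6, -0.6]
grip_width: 0.0486
[0.63614157 0.1723161  0.38736881] [ 1.79999028e+02 -1.17175094e-02  4.87554782e+00] [   6.    27.9  -35.6   77.9   16.1   79.3 -114.5] [-0.16966105  0.6389019  -0.56754183] 0.04859372338593551
[[0.063, 0.044, -0.017], [0.125, 0.09, -0.032], [0.188, 0.136, -0.044], [0.251, 0.183, -0.052], [0.314, 0.23, -0.058], [0.376, 0.278, -0.061], [0.439, 0.325, -0.061], [0.502, 0.373, -0.058]]
[[0.564, 0.047, 0.006], [0.627, 0.094, 0.015], [0.69, 0.14, 0.027], [0.753, 0.186, 0.042], [0.815, 0.23, 0.06], [0.878, 0.273, 0.08], [0.941, 0.315, 0.103], [1.004, 0.355, 0.129]]
[[1.066, 0.039, 0.028], [1.129, 0.075, 0.059], [1.192, 0.11, 0.091], [1.254, 0.143, 0.126], [1.317, 0.173, 0.163], [1.38, 0.201, 0.201], [1.443, 0.226, 0.242], [1.505, 0.249, 0.284]]
[[1.568, 0.02, 0.043], [1.631, 0.038, 0.088], [1.693, 0.052, 0.133], [1.756, 0.064, 0.179], [1.819, 0.073, 0.226], [1.882, 0.079, 0.273], [1.944, 0.082, 0.321], [2.007, 0.082, 0.368]]
```

```bash
python3 -m pendant '[{"x":0,"y":-0.018,"z":0.01,"rx":0,"ry":0,"rz":-0.008,"grip":0.4},{"x":0,"y":-0.018,"z":0.01,"rx":0,"ry":0,"rz":-0.008,"grip":0.4},{"x":0,"y":-0.018,"z":0.01,"rx":0,"ry":0,"rz":-0.008,"grip":1},{"x":0,"y":-0.018,"z":0.01,"rx":0,"ry":0,"rz":-0.008,"grip":1},{"x":0,"y":-0.018,"z":0.01,"rx":0,"ry":0,"rz":-0.008,"grip":1},{"x":0,"y":-0.018,"z":0.01,"rx":0,"ry":0,"rz":-0.008,"grip":1},{"x":0,"y":-0.018,"z":0.01,"rx":0,"ry":0,"rz":-0.008,"grip":1},{"x":0,"y":-0.018,"z":0.01,"rx":0,"ry":0,"rz":-0.008,"grip":1}]'
python3 -m pendant '[{"x":0,"y":0,"z":0,"rx":0,"ry":0,"rz":0,"grip":1},{"x":0,"y":0,"z":0,"rx":0,"ry":0,"rz":0,"grip":1},{"x":0,"y":0,"z":0,"rx":0,"ry":0,"rz":0,"grip":1}]'
```

```text
time_s: 3.9
ee_pos: [0.6358, 0.1768, 0.3848]
eef_rot: [-180.0, -0.0, 5.4]
wrist_force: [1.0, 0.3, -0.2]
grip_width: 0.011
time_s: 4.15
ee_pos: [0.6358, 0.1768, 0.3848]
eef_rot: [-180.0, -0.0, 5.4]
wrist_force: [0.4, 1.4, 0.1]
grip_width: 0.0108
```

Gripped, with no side force. I'll run the first quarter of the arc.

```bash
python3 -m pendant '[{"x":0,"y":0.044,"z":-0.017,"rx":0,"ry":0,"rz":0,"grip":1},{"x":0,"y":0.09,"z":-0.032,"rx":0,"ry":0,"rz":0,"grip":1},{"x":0,"y":0.136,"z":-0.044,"rx":0,"ry":0,"rz":0,"grip":1},{"x":0,"y":0.183,"z":-0.052,"rx":0,"ry":0,"rz":0,"grip":1},{"x":0,"y":0.23,"z":-0.058,"rx":0,"ry":0,"rz":0,"grip":1},{"x":0,"y":0.278,"z":-0.061,"rx":0,"ry":0,"rz":0,"grip":1},{"x":0,"y":0.325,"z":-0.061,"rx":0,"ry":0,"rz":0,"grip":1},{"x":0,"y":0.373,"z":-0.058,"rx":0,"ry":0,"rz":0,"grip":1}]'
```

```text
time_s: 4.82
ee_pos: [0.6445, 0.0824, 0.3991]
eef_rot: [180.0, 0.0, 5.3]
wrist_force: [-1.3, 2.1, 0.6]
grip_width: 0.0114
```

Forces are tiny, so I'll continue.

```bash
python3 -m pendant '[{"x":0,"y":0.047,"z":0.006,"rx":0,"ry":0,"rz":0,"grip":1},{"x":0,"y":0.094,"z":0.015,"rx":0,"ry":0,"rz":0,"grip":1},{"x":0,"y":0.14,"z":0.027,"rx":0,"ry":0,"rz":0,"grip":1},{"x":0,"y":0.186,"z":0.042,"rx":0,"ry":0,"rz":0,"grip":1},{"x":0,"y":0.23,"z":0.06,"rx":0,"ry":0,"rz":0,"grip":1},{"x":0,"y":0.273,"z":0.08,"rx":0,"ry":0,"rz":0,"grip":1},{"x":0,"y":0.315,"z":0.103,"rx":0,"ry":0,"rz":0,"grip":1},{"x":0,"y":0.355,"z":0.129,"rx":0,"ry":0,"rz":0,"grip":1}]'
python3 -m pendant '[{"x":0,"y":0.039,"z":0.028,"rx":0,"ry":0,"rz":0,"grip":1},{"x":0,"y":0.075,"z":0.059,"rx":0,"ry":0,"rz":0,"grip":1},{"x":0,"y":0.11,"z":0.091,"rx":0,"ry":0,"rz":0,"grip":1},{"x":0,"y":0.143,"z":0.126,"rx":0,"ry":0,"rz":0,"grip":1},{"x":0,"y":0.173,"z":0.163,"rx":0,"ry":0,"rz":0,"grip":1},{"x":0,"y":0.201,"z":0.201,"rx":0,"ry":0,"rz":0,"grip":1},{"x":0,"y":0.226,"z":0.242,"rx":0,"ry":0,"rz":0,"grip":1},{"x":0,"y":0.249,"z":0.284,"rx":0,"ry":0,"rz":0,"grip":1}]'
```

```text
time_s: 5.48
ee_pos: [0.6527, -0.0056, 0.3661]
eef_rot: [180.0, 0.0, 5.3]
wrist_force: [-2.6, 0.1, 1.4]
grip_width: 0.0108
time_s: 6.15
ee_pos: [0.6585, -0.067, 0.2948]
eef_rot: [-180.0, 0.0, 5.4]
wrist_force: [-3.5, 1.2, -0.8]
grip_width: 0.0109
```

```bash
python3 -m pendant '[{"x":0,"y":0.02,"z":0.043,"rx":0,"ry":0,"rz":0,"grip":1},{"x":0,"y":0.038,"z":0.088,"rx":0,"ry":0,"rz":0,"grip":1},{"x":0,"y":0.052,"z":0.133,"rx":0,"ry":0,"rz":0,"grip":1},{"x":0,"y":0.064,"z":0.179,"rx":0,"ry":0,"rz":0,"grip":1},{"x":0,"y":0.073,"z":0.226,"rx":0,"ry":0,"rz":0,"grip":1},{"x":0,"y":0.079,"z":0.273,"rx":0,"ry":0,"rz":0,"grip":1},{"x":0,"y":0.082,"z":0.321,"rx":0,"ry":0,"rz":0,"grip":1},{"x":0,"y":0.082,"z":0.363,"rx":0,"ry":0,"rz":0,"grip":1}]'
python3 -m pendant '[{"x":0,"y":0,"z":0.005,"rx":0,"ry":0,"rz":0,"grip":1},{"x":0,"y":0,"z":0.005,"rx":0,"ry":0,"rz":0,"grip":1},{"x":0,"y":0,"z":0.005,"rx":0,"ry":0,"rz":0,"grip":1}]'
```

```text
time_s: 6.82
ee_pos: [0.6608, -0.0862, 0.205]
eef_rot: [-180.0, -0.1, 5.4]
wrist_force: [-12.3, 3.7, 46.6]
grip_width: 0.0108
time_s: 7.07
ee_pos: [0.6611, -0.0862, 0.2045]
eef_rot: [180.0, -0.1, 5.4]
wrist_force: [-3.0, 3.5, 5.4]
grip_width: 0.011
```

The flap is resting on its stop (46 N transient, now about 5 N). I'll release partly, rise, and turn towards the tin.

```bash
python3 -m pendant '[{"x":0,"y":0,"z":0,"rx":0,"ry":0,"rz":0,"grip":0.4},{"x":0,"y":0,"z":0,"rx":0,"ry":0,"rz":0,"grip":0.4},{"x":0,"y":0,"z":0,"rx":0,"ry":0,"rz":0,"grip":0.4},{"x":0,"y":0,"z":-0.1,"rx":0,"ry":0,"rz":0,"grip":0.4},{"x":0,"y":0,"z":-0.2,"rx":0,"ry":0,"rz":0,"grip":0.4},{"x":0,"y":0,"z":-0.35,"rx":0,"ry":0,"rz":0,"grip":0},{"x":0,"y":0,"z":-0.5,"rx":0,"ry":0,"rz":0,"grip":-0.5},{"x":0,"y":0,"z":-0.6,"rx":0,"ry":0,"rz":0,"grip":-1}]'
python3 -m pendant '[{"x":-0.2,"y":0.1,"z":0,"rx":0,"ry":0,"rz":-0.75,"grip":-1},{"x":-0.2,"y":0.2,"z":0,"rx":0,"ry":0,"rz":-0.75,"grip":-1},{"x":-0.2,"y":0.2,"z":0,"rx":0,"ry":0,"rz":-0.75,"grip":-1},{"x":-0.2,"y":0.2,"z":0,"rx":0,"ry":0,"rz":-0.75,"grip":-1},{"x":-0.2,"y":0.2,"z":0,"rx":0,"ry":0,"rz":-0.75,"grip":-1},{"x":-0.2,"y":0.2,"z":0,"rx":0,"ry":0,"rz":-0.75,"grip":-1},{"x":-0.2,"y":0.2,"z":0,"rx":0,"ry":0,"rz":-0.75,"grip":-1},{"x":-0.2,"y":0.2,"z":0,"rx":0,"ry":0,"rz":-0.75,"grip":-1}]'
python3 - <<'E'
from h import *
s=ctrl.state();print(s['ee_pos'],s['eef_rot'],s['joints'].round(1));print(go([.4665,-.3075,.33],140))
E
```

```text
time_s: 7.73
ee_pos: [0.6609, -0.0871, 0.3579]
eef_rot: [179.9, -0.2, 5.3]
wrist_force: [-0.1, -0.2, 0.5]
grip_width: 0.0388
time_s: 8.4
ee_pos: [0.6154, -0.1419, 0.3539]
eef_rot: [180.0, -0.0, 50.4]
wrist_force: [-0.2, -0.4, -0.1]
grip_width: 0.0852
[ 0.61539818 -0.14186254  0.3538757 ] [ 1.79961369e+02 -4.53745103e-03  5.04117871e+01] [ 37.6  26.3 -38.5  84.9  16.6  74.5 -42. ]
(array([-0.89 , -0.037,  0.095]), array([ 1.000e-03,  0.000e+00, -1.493e+00]))
```

```bash
python3 -m pendant '[{"x":-0.89,"y":-0.04,"z":0.03,"rx":0,"ry":0,"rz":-0.9,"grip":-1},{"x":-0.89,"y":-0.04,"z":0.03,"rx":0,"ry":0,"rz":-0.9,"grip":-1},{"x":-0.89,"y":-0.04,"z":0.03,"rx":0,"ry":0,"rz":-0.9,"grip":-1},{"x":-0.89,"y":-0.04,"z":0.03,"rx":0,"ry":0,"rz":-0.9,"grip":-1},{"x":-0.89,"y":-0.04,"z":0.03,"rx":0,"ry":0,"rz":-0.9,"grip":-1},{"x":-0.89,"y":-0.04,"z":0.03,"rx":0,"ry":0,"rz":-0.9,"grip":-1},{"x":-0.89,"y":-0.04,"z":0.03,"rx":0,"ry":0,"rz":-0.9,"grip":-1},{"x":-0.89,"y":-0.04,"z":0.03,"rx":0,"ry":0,"rz":-0.9,"grip":-1}]'
python3 -m pendant '[{"x":0,"y":0,"z":0.07,"rx":0,"ry":0,"rz":-0.594,"grip":-1},{"x":0,"y":0,"z":0.07,"rx":0,"ry":0,"rz":-0.594,"grip":-1},{"x":0,"y":0,"z":0.07,"rx":0,"ry":0,"rz":-0.594,"grip":-1},{"x":0,"y":0,"z":0.07,"rx":0,"ry":0,"rz":-0.594,"grip":-1},{"x":0,"y":0,"z":0.07,"rx":0,"ry":0,"rz":-0.594,"grip":-1},{"x":0,"y":0,"z":0.07,"rx":0,"ry":0,"rz":-0.594,"grip":-1},{"x":0,"y":0,"z":0.07,"rx":0,"ry":0,"rz":-0.594,"grip":-1},{"x":0,"y":0,"z":0.07,"rx":0,"ry":0,"rz":-0.594,"grip":-1}]'
python3 - <<'E'
from h import *
p,d,k=cam('wrist');P=pts(d,k);Z=P[:,:,2]
s=ctrl.state();print(s['ee_pos'],s['eef_rot'],s['joints'].round(1))
hsv=cv2.cvtColor(p,cv2.COLOR_RGB2HSV)
near=np.hypot(P[:,:,0]-.4665,P[:,:,1]+.3075)<.08
h=near&(Z>.066)&(Z<.09)&(hsv[:,:,2]<100); q=P[h]
print(h.sum(),cv2.minAreaRect((q[:,:2]*1000).astype(np.float32)) if len(q)>5 else '',np.percentile(q[:,2],[5,50,95]) if len(q) else '')
l=near&(abs(Z-.05)<.005)&(hsv[:,:,1]<90); q=P[l]; print(l.sum(),cv2.minAreaRect((q[:,:2]*1000).astype(np.float32)) if len(q)>5 else '')
save('w2.png',p)
print(go([.4665,-.3075,.239],140))
# flap check from top
p,d,k=cam('top');X=pts(d,k).reshape(-1,3);o=np.array([.6331,.2115]);ax=np.array([-.0941,.9956]);ay=np.array([-.9956,-.0941])
L=np.c_[(X[:,:2]-o)@ax,(X[:,:2]-o)@ay,X[:,2]];k=(abs(L[:,1])<.1)&(L[:,0]<-.13)&(L[:,0]>-.24);print('flap z',np.percentile(L[k,2],[5,50,95]))
E
```

```text
time_s: 9.07
ee_pos: [0.4641, -0.3086, 0.3465]
eef_rot: [-180.0, 0.1, 104.3]
wrist_force: [0.1, 0.8, -0.0]
grip_width: 0.0869
time_s: 9.73
ee_pos: [0.4656, -0.3064, 0.329]
eef_rot: [-180.0, 0.0, 139.7]
wrist_force: [-0.2, 0.7, -0.2]
grip_width: 0.087
[ 0.46566551 -0.30631056  0.32905179] [-1.79992529e+02  1.96494669e-02  1.39748163e+02] [ 70.4  21.  -50.2  97.6  17.1  69.4  65.7]
1165 ((464.87359619140625, -306.8308410644531), (9.676937103271484, 76.31022644042969), 50.56979751586914) [0.07640016 0.0791505  0.08070519]
13767 ((467.033447265625, -308.1951599121094), (130.4687042236328, 89.49845886230469), 50.13737869262695)
(array([-0.005, -0.001,  0.36 ]), array([-0.   ,  0.   , -0.004]))
flap z [0.04133203 0.04503913 0.0488429 ]
```

View pics/w2.png

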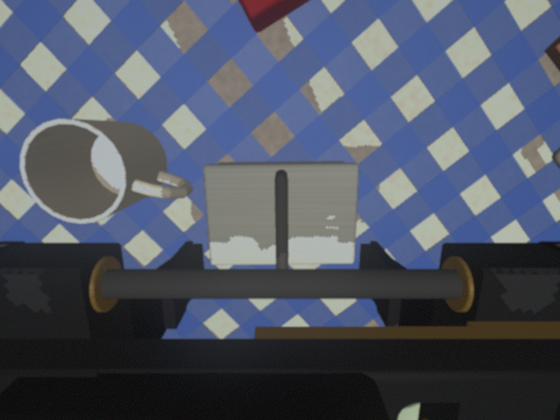

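The flap is flat (z ≈ 0.045). The tin's handle at column 281 is centred between the fingers and the mug at (100,170) is clear, so I'll descend and grip.

```bash
python3 -m pendant '[{"x":-0.003,"y":0,"z":0.08,"rx":0,"ry":0,"rz":0,"grip":-1},{"x":-0.003,"y":0,"z":0.16,"rx":0,"ry":0,"rz":0,"grip":-1},{"x":-0.003,"y":0,"z":0.24,"rx":0,"ry":0,"rz":0,"grip":-1},{"x":-0.003,"y":0,"z":0.3,"rx":0,"ry":0,"rz":0,"grip":-1},{"x":-0.003,"y":0,"z":0.34,"rx":0,"ry":0,"rz":0,"grip":-0.5},{"x":-0.003,"y":0,"z":0.357,"rx":0,"ry":0,"rz":0,"grip":0},{"x":-0.003,"y":0,"z":0.357,"rx":0,"ry":0,"rz":0,"grip":0.4},{"x":-0.003,"y":0,"z":0.357,"rx":0,"ry":0,"rz":0,"grip":0.4}]'
python3 -m pendant '[{"x":0,"y":0,"z":0,"rx":0,"ry":0,"rz":0,"grip":1},{"x":0,"y":0,"z":0,"rx":0,"ry":0,"rz":0,"grip":1},{"x":0,"y":0,"z":0,"rx":0,"ry":0,"rz":0,"grip":1},{"x":0,"y":0,"z":0,"rx":0,"ry":0,"rz":0,"grip":1},{"x":0,"y":0,"z":0,"rx":0,"ry":0,"rz":0,"grip":1},{"x":0,"y":0,"z":0,"rx":0,"ry":0,"rz":0,"grip":1},{"x":0,"y":0,"z":0,"rx":0,"ry":0,"rz":0,"grip":1},{"x":0,"y":0,"z":0,"rx":0,"ry":0,"rz":0,"grip":1}]'
python3 -m pendant '[{"x":0,"y":0,"z":-0.04,"rx":0,"ry":0,"rz":0,"grip":1},{"x":0,"y":0,"z":-0.1,"rx":0,"ry":0,"rz":0,"grip":1},{"x":0,"y":0,"z":-0.16,"rx":0,"ry":0,"rz":0,"grip":1},{"x":0,"y":0,"z":-0.24,"rx":0,"ry":0,"rz":0,"grip":1},{"x":0,"y":0,"z":-0.32,"rx":0,"ry":0,"rz":0,"grip":1},{"x":0,"y":0,"z":-0.4,"rx":0,"ry":0,"rz":0,"grip":1},{"x":0,"y":0,"z":-0.44,"rx":0,"ry":0,"rz":0,"grip":1},{"x":0,"y":0,"z":-0.44,"rx":0,"ry":0,"rz":0,"grip":1}]'
python3 - <<'E'
from h import *
o=np.array([.6331,.2115]);ax=np.array([-.0941,.9956])
t=o-.098*ax; print(t,go([*t,.349],95.4)); s=ctrl.state();print(s['ee_pos'],s['eef_rot'],s['grip_width'])
E
```

```text
time_s: 10.5
ee_pos: [0.4666, -0.3068, 0.2404]
eef_rot: [180.0, 0.0, 140.0]
wrist_force: [-1.0, -0.8, 1.4]
grip_width: 0.0679
time_s: 11.17
ee_pos: [0.4662, -0.3067, 0.2398]
eef_rot: [-180.0, 0.0, 140.0]
wrist_force: [-0.6, 0.4, -0.5]
grip_width: 0.0149
time_s: 11.83
ee_pos: [0.4667, -0.3067, 0.352]
eef_rot: [-180.0, 0.2, 140.0]
wrist_force: [0.9, -0.3, -4.5]
grip_width: 0.0086
[0.6423218 0.1139312] (array([0.544, 1.74 , 0.01 ]), array([0.001, 0.003, 0.743]))
[ 0.46669255 -0.30669865  0.35197695] [-179.99497265    0.18347617  139.99169994] 0.008600063264461938
```

```bash
python3 -m pendant '[{"x":0.03,"y":0.1,"z":-0.03,"rx":0,"ry":0,"rz":0.05,"grip":1},{"x":0.07,"y":0.22,"z":-0.05,"rx":0,"ry":0,"rz":0.1,"grip":1},{"x":0.1,"y":0.34,"z":-0.05,"rx":0,"ry":0,"rz":0.15,"grip":1},{"x":0.14,"y":0.46,"z":-0.05,"rx":0,"ry":0,"rz":0.2,"grip":1},{"x":0.17,"y":0.58,"z":-0.05,"rx":0,"ry":0,"rz":0.25,"grip":1},{"x":0.21,"y":0.7,"z":-0.05,"rx":0,"ry":0,"rz":0.3,"grip":1},{"x":0.25,"y":0.8,"z":-0.05,"rx":0,"ry":0,"rz":0.35,"grip":1},{"x":0.26,"y":0.84,"z":-0.05,"rx":0,"ry":0,"rz":0.37,"grip":1}]'
python3 - <<'E'
from h import *
o=np.array([.6331,.2115]);ax=np.array([-.0941,.9956])
t=o-.11*ax; print(t,go([*t,.349],95.4)); s=ctrl.state();print(s['ee_pos'],s['eef_rot'],s['grip_width'],s['joints'].round(1))
p,d,k=cam('scene');P=pts(d,k);Z=P[:,:,2];hsv=cv2.cvtColor(p,cv2.COLOR_RGB2HSV)
c=s['ee_pos'];m=(np.hypot(P[:,:,0]-c[0],P[:,:,1]-c[1])<.1)&(Z>.08)&(Z<.2)&(hsv[:,:,1]<70)&(hsv[:,:,2]>110)
print(m.sum(),np.percentile(Z[m],[2,25,50,75,90,98])-c[2]); save('s2.png',p[80:300,130:450].repeat(2,0).repeat(2,1))
E
```

```text
time_s: 12.5
ee_pos: [0.5518, -0.0991, 0.3611]
eef_rot: [180.0, -0.2, 117.9]
wrist_force: [0.6, 0.7, -5.4]
grip_width: 0.0087
[0.643451 0.101984] (array([0.539, 0.701, 0.05 ]), array([-0.   , -0.003,  0.375]))
[ 0.55181055 -0.09905587  0.36114547] [ 1.79984995e+02 -1.53034852e-01  1.17929625e+02] 0.00866635624687555 [ 48.7  20.1 -52.1  94.9  16.3  73.2  21.4]
654 [-0.19976906 -0.19598142 -0.19443779 -0.19314965 -0.19184763 -0.1899213 ]
```

View pics/s2.png

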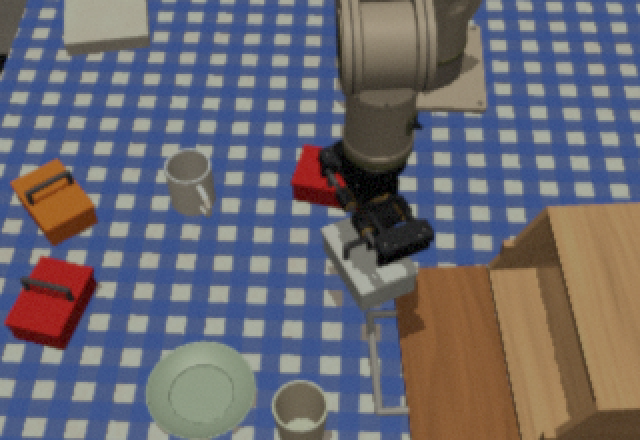

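The tin hangs level (crop 370,265). Its lid is 194 mm below the TCP, so the bar sits 5 mm low in the pads. I'll go above bin x = -0.10.

```bash
python3 -m pendant '[{"x":0.08,"y":0.1,"z":0,"rx":0,"ry":0,"rz":0.08,"grip":1},{"x":0.16,"y":0.2,"z":0,"rx":0,"ry":0,"rz":0.16,"grip":1},{"x":0.24,"y":0.3,"z":0,"rx":0,"ry":0,"rz":0.24,"grip":1},{"x":0.32,"y":0.4,"z":0,"rx":0,"ry":0,"rz":0.3,"grip":1},{"x":0.4,"y":0.5,"z":0,"rx":0,"ry":0,"rz":0.37,"grip":1},{"x":0.48,"y":0.6,"z":0,"rx":0,"ry":0,"rz":0.375,"grip":1},{"x":0.54,"y":0.68,"z":0,"rx":0,"ry":0,"rz":0.375,"grip":1},{"x":0.56,"y":0.71,"z":0,"rx":0,"ry":0,"rz":0.375,"grip":1}]'
python3 -m pendant '[{"x":0,"y":0,"z":0,"rx":0,"ry":0,"rz":0,"grip":1},{"x":0,"y":0,"z":0,"rx":0,"ry":0,"rz":0,"grip":1},{"x":0,"y":0,"z":0,"rx":0,"ry":0,"rz":0,"grip":1}]'
python3 - <<'E'
from h import *
o=np.array([.6331,.2115]);ax=np.array([-.0941,.9956])
t=o-.1*ax; print(t,go([*t,.29],95.4)); s=ctrl.state();print(s['ee_pos'],s['eef_rot'])
E
```

```text
time_s: 13.22
ee_pos: [0.6432, 0.1067, 0.3605]
eef_rot: [-179.9, -0.1, 95.6]
wrist_force: [-0.6, 0.7, -4.0]
grip_width: 0.0087
time_s: 13.47
ee_pos: [0.6432, 0.1007, 0.3613]
eef_rot: [-179.9, 0.1, 95.2]
wrist_force: [-0.5, 0.0, -4.1]
grip_width: 0.0089
[0.64251 0.11194] (array([0.045, 0.002, 0.285]), array([-0.001,  0.001, -0.003]))
[0.64315879 0.10072103 0.36130011] [-1.79917019e+02  7.48865407e-02  9.51959880e+01]
```

```bash
python3 -m pendant '[{"x":0.04,"y":0,"z":0.05,"rx":0,"ry":0,"rz":0,"grip":1},{"x":0.04,"y":0,"z":0.1,"rx":0,"ry":0,"rz":0,"grip":1},{"x":0.04,"y":0,"z":0.15,"rx":0,"ry":0,"rz":0,"grip":1},{"x":0.04,"y":0,"z":0.19,"rx":0,"ry":0,"rz":0,"grip":1},{"x":0.04,"y":0,"z":0.22,"rx":0,"ry":0,"rz":0,"grip":1},{"x":0.04,"y":0,"z":0.24,"rx":0,"ry":0,"rz":0,"grip":1},{"x":0.04,"y":0,"z":0.255,"rx":0,"ry":0,"rz":0,"grip":1},{"x":0.04,"y":0,"z":0.265,"rx":0,"ry":0,"rz":0,"grip":1}]'
python3 -m pendant '[{"x":0,"y":0,"z":0.005,"rx":0,"ry":0,"rz":0,"grip":1},{"x":0,"y":0,"z":0.01,"rx":0,"ry":0,"rz":0,"grip":1},{"x":0,"y":0,"z":0.015,"rx":0,"ry":0,"rz":0,"grip":1},{"x":0,"y":0,"z":0.02,"rx":0,"ry":0,"rz":0,"grip":1},{"x":0,"y":0,"z":0.02,"rx":0,"ry":0,"rz":0,"grip":1}]'
```

```text
time_s: 14.13
ee_pos: [0.6424, 0.1124, 0.2956]
eef_rot: [-180.0, 0.0, 95.3]
wrist_force: [-0.1, -0.3, -4.4]
grip_width: 0.0086
time_s: 14.55
ee_pos: [0.6424, 0.1125, 0.2911]
eef_rot: [180.0, 0.0, 95.3]
wrist_force: [0.0, 0.2, -4.9]
grip_width: 0.0088
```

```bash
python3 -m pendant '[{"x":0,"y":0,"z":0.004,"rx":0,"ry":0,"rz":0,"grip":1},{"x":0,"y":0,"z":0.008,"rx":0,"ry":0,"rz":0,"grip":1},{"x":0,"y":0,"z":0.01,"rx":0,"ry":0,"rz":0,"grip":1},{"x":0,"y":0,"z":0.01,"rx":0,"ry":0,"rz":0,"grip":1}]'
```

```text
time_s: 14.88
ee_pos: [0.6422, 0.1135, 0.2906]
eef_rot: [179.9, -0.0, 95.3]
wrist_force: [-6.7, 0.3, 10.5]
grip_width: 0.0087
```

Touchdown. I'll release and rise.

```bash
python3 -m pendant '[{"x":0,"y":0,"z":0,"rx":0,"ry":0,"rz":0,"grip":0.3},{"x":0,"y":0,"z":0,"rx":0,"ry":0,"rz":0,"grip":0.3},{"x":0,"y":0,"z":0,"rx":0,"ry":0,"rz":0,"grip":0.3},{"x":0,"y":0,"z":0,"rx":0,"ry":0,"rz":0,"grip":0.3},{"x":0,"y":0,"z":0,"rx":0,"ry":0,"rz":0,"grip":0.3},{"x":0,"y":0,"z":-0.06,"rx":0,"ry":0,"rz":0,"grip":0.3},{"x":0,"y":0,"z":-0.15,"rx":0,"ry":0,"rz":0,"grip":0.3},{"x":0,"y":0,"z":-0.28,"rx":0,"ry":0,"rz":0,"grip":0.3}]'
python3 -m pendant '[{"x":-0.15,"y":0,"z":-0.08,"rx":0,"ry":0,"rz":0,"grip":1},{"x":-0.3,"y":0,"z":-0.08,"rx":0,"ry":0,"rz":0,"grip":1},{"x":-0.4,"y":0,"z":-0.08,"rx":0,"ry":0,"rz":0,"grip":1},{"x":-0.4,"y":0,"z":-0.08,"rx":0,"ry":0,"rz":0,"grip":1},{"x":-0.4,"y":0,"z":-0.08,"rx":0,"ry":0,"rz":0,"grip":1},{"x":-0.4,"y":0,"z":-0.08,"rx":0,"ry":0,"rz":0,"grip":1}]'
cat > look.py <<'E'
from h import *
s=ctrl.state();o=np.array([.6331,.2115]);ax=np.array([-.0941,.9956]);ay=np.array([-.9956,-.0941])
def B(x): x=np.array(x);return np.array([(x[:2]-o)@ax,(x[:2]-o)@ay,x[2]])
print('tcp bin',B(s['ee_pos']),s['eef_rot'],s['grip_width'])
for n in('scene','top','wrist'):
    p,d,k=cam(n);X=pts(d,k).reshape(-1,3);hs=cv2.cvtColor(p,cv2.COLOR_RGB2HSV).reshape(-1,3)
    L=np.c_[(X[:,:2]-o)@ax,(X[:,:2]-o)@ay,X[:,2]]
    m=(abs(L[:,1])<.14)&(L[:,0]>-.25)&(L[:,0]<.1)&(abs(L[:,2]-.095)<.006)&(hs[:,1]<80)
    if m.sum()>30: print(n,m.sum(),'lid pct',np.percentile(L[m],[2,98],axis=0).round(4).tolist(),cv2.minAreaRect((L[m][:,:2]*1000).astype(np.float32)))
    save('look_%s_%d.png'%(n,int(s['time_s']*10)),p)
E
python3 look.py
```

```text
time_s: 15.55
ee_pos: [0.6418, 0.1121, 0.3581]
eef_rot: [-179.8, 0.0, 95.3]
wrist_force: [0.6, -0.1, 0.0]
grip_width: 0.0303
time_s: 16.05
ee_pos: [0.6514, 0.0138, 0.3793]
eef_rot: [180.0, -0.0, 95.3]
wrist_force: [-0.1, -0.0, -0.2]
grip_width: 0.0023
tcp bin [-0.19857828  0.00043643  0.37929012] [ 1.79965861e+02 -4.10638588e-02  9.53297123e+01] 0.002332104621636696
scene 986 lid pct [[-0.145, -0.0638, 0.0908], [-0.0581, 0.0617, 0.1003]] ((-101.1397476196289, -0.0544281005859375), (133.86668395996094, 91.01710510253906), 89.50819396972656)
wrist 17460 lid pct [[-0.1451, -0.0614, 0.0929], [-0.0603, 0.0623, 0.0965]] ((-103.0462646484375, 0.7349777221679688), (130.05027770996094, 89.30951690673828), 89.97051239013672)
```

The tin is free-standing at bin x ≈ -0.102, y ≈ 0. I'll descend in front of it with closed fingers and push it in to x ≈ -0.038.

```bash
python3 -m pendant '[{"x":0.03,"y":0,"z":0.12,"rx":0,"ry":0,"rz":0,"grip":1},{"x":0.03,"y":0,"z":0.24,"rx":0,"ry":0,"rz":0,"grip":1},{"x":0.03,"y":0,"z":0.36,"rx":0,"ry":0,"rz":0,"grip":1},{"x":0.03,"y":0,"z":0.44,"rx":0,"ry":0,"rz":0,"grip":1},{"x":0.03,"y":0,"z":0.49,"rx":0,"ry":0,"rz":0,"grip":1},{"x":0.03,"y":0,"z":0.5,"rx":0,"ry":0,"rz":0,"grip":1},{"x":0.03,"y":0,"z":0.5,"rx":0,"ry":0,"rz":0,"grip":1},{"x":0.03,"y":0,"z":0.5,"rx":0,"ry":0,"rz":0,"grip":1}]'
python3 -m pendant '[{"x":0.03,"y":0,"z":0,"rx":0,"ry":0,"rz":0,"grip":1},{"x":0.06,"y":0,"z":0,"rx":0,"ry":0,"rz":0,"grip":1},{"x":0.09,"y":0,"z":0,"rx":0,"ry":0,"rz":0,"grip":1},{"x":0.12,"y":0,"z":0,"rx":0,"ry":0,"rz":0,"grip":1},{"x":0.15,"y":0,"z":0,"rx":0,"ry":0,"rz":0,"grip":1},{"x":0.18,"y":0,"z":0,"rx":0,"ry":0,"rz":0,"grip":1},{"x":0.21,"y":0,"z":0,"rx":0,"ry":0,"rz":0,"grip":1},{"x":0.24,"y":0,"z":0,"rx":0,"ry":0,"rz":0,"grip":1}]'
python3 look.py
```

```text
time_s: 16.87
ee_pos: [0.6513, 0.0209, 0.255]
eef_rot: [179.9, -0.0, 95.3]
wrist_force: [0.6, -0.6, 0.5]
grip_width: 0.0006
time_s: 17.53
ee_pos: [0.6453, 0.0804, 0.2536]
eef_rot: [180.0, 0.0, 95.3]
wrist_force: [1.3, -3.0, 1.1]
grip_width: 0.0007
tcp bin [-1.31653533e-01  1.66070724e-04  2.53559680e-01] [1.79992238e+02 4.09507251e-02 9.52621019e+01] 0.0006751725398426782
scene 594 lid pct [[-0.116, -0.0643, 0.0913], [-0.0312, 0.0613, 0.0999]] ((-85.41468048095703, 0.021087646484375), (111.21575164794922, 131.61715698242188), 0.3349567651748657)
wrist 50868 lid pct [[-0.1106, -0.0608, 0.0928], [-0.0309, 0.0621, 0.0958]] ((-74.79181671142578, 0.7669830322265625), (129.5736846923828, 92.19183349609375), 89.85921478271484)
```

```bash
python3 -m pendant '[{"x":0.03,"y":0,"z":0,"rx":0,"ry":0,"rz":0,"grip":1},{"x":0.06,"y":0,"z":0,"rx":0,"ry":0,"rz":0,"grip":1},{"x":0.09,"y":0,"z":0,"rx":0,"ry":0,"rz":0,"grip":1},{"x":0.12,"y":0,"z":0,"rx":0,"ry":0,"rz":0,"grip":1},{"x":0.14,"y":0,"z":0,"rx":0,"ry":0,"rz":0,"grip":1},{"x":0.15,"y":0,"z":0,"rx":0,"ry":0,"rz":0,"grip":1},{"x":0.15,"y":0,"z":0,"rx":0,"ry":0,"rz":0,"grip":1}]'
python3 -m pendant '[{"x":-0.04,"y":0,"z":0,"rx":0,"ry":0,"rz":0,"grip":1},{"x":-0.12,"y":0,"z":0,"rx":0,"ry":0,"rz":0,"grip":1},{"x":-0.24,"y":0,"z":0,"rx":0,"ry":0,"rz":0,"grip":1},{"x":-0.36,"y":0,"z":-0.1,"rx":0,"ry":0,"rz":0,"grip":1},{"x":-0.48,"y":0,"z":-0.2,"rx":0,"ry":0,"rz":0,"grip":1},{"x":-0.6,"y":0,"z":-0.3,"rx":0,"ry":0,"rz":0,"grip":1},{"x":-0.75,"y":0,"z":-0.4,"rx":0,"ry":0,"rz":0,"grip":1},{"x":-0.82,"y":0,"z":-0.45,"rx":0,"ry":0,"rz":0,"grip":1}]'
python3 look.py; ls pics
python3 - <<'E'
from h import *
print(go([.6614,-.0862,.36],5.4))
E
```

```text
time_s: 18.27
ee_pos: [0.6416, 0.1186, 0.2535]
eef_rot: [180.0, -0.0, 95.4]
wrist_force: [-0.5, 0.7, 0.1]
grip_width: 0.0007
time_s: 18.93
ee_pos: [0.6609, -0.0921, 0.369]
eef_rot: [179.8, 0.1, 95.0]
wrist_force: [0.8, -0.8, -0.8]
grip_width: 0.0003
tcp bin [-0.30485028  0.00089787  0.3689647 ] [1.79829385e+02 1.29630059e-01 9.50288853e+01] 0.00033228772091854167
scene 858 lid pct [[-0.0804, -0.0633, 0.0907], [-0.0178, 0.0623, 0.0997]] ((-49.035831451416016, 0.88592529296875), (65.58289337158203, 131.71249389648438), 0.25018104910850525)
top 889 lid pct [[-0.0822, -0.0598, 0.0897], [-0.0243, 0.0653, 0.0985]] ((-53.01996994018555, 2.3887252807617188), (129.92977905273438, 61.171180725097656), 89.6722640991211)
a.png
crop.png
look_scene_160.png
look_scene_175.png
look_scene_189.png
look_top_160.png
look_top_175.png
look_top_189.png
look_wrist_160.png
look_wrist_175.png
look_wrist_189.png
s2.png
scene0.png
top0.png
w1.png
w2.png
(array([0.015, 0.003, 0.029]), array([ 3.000e-03, -1.000e-03,  1.494e+00]))
```

The lid's front is at -0.082, so the tin is at x ≈ -0.037, level and inside the bin. I'll turn back to the bar's yaw above it.

```bash
python3 -m pendant '[{"x":0.015,"y":0,"z":0.03,"rx":0,"ry":0,"rz":0.75,"grip":0.4},{"x":0.015,"y":0,"z":0.03,"rx":0,"ry":0,"rz":0.75,"grip":0.4},{"x":0.015,"y":0,"z":0.03,"rx":0,"ry":0,"rz":0.75,"grip":0.4},{"x":0.015,"y":0,"z":0.03,"rx":0,"ry":0,"rz":0.75,"grip":0.4},{"x":0.015,"y":0,"z":0.03,"rx":0,"ry":0,"rz":0.75,"grip":0.4},{"x":0.015,"y":0,"z":0.03,"rx":0,"ry":0,"rz":0.75,"grip":0.4},{"x":0.015,"y":0,"z":0.03,"rx":0,"ry":0,"rz":0.75,"grip":0.4},{"x":0.015,"y":0,"z":0.03,"rx":0,"ry":0,"rz":0.75,"grip":0.4}]'
python3 -m pendant '[{"x":0,"y":0,"z":0,"rx":0,"ry":0,"rz":0.744,"grip":0.4},{"x":0,"y":0,"z":0,"rx":0,"ry":0,"rz":0.744,"grip":0.4},{"x":0,"y":0,"z":0,"rx":0,"ry":0,"rz":0.744,"grip":0.4},{"x":0,"y":0,"z":0,"rx":0,"ry":0,"rz":0.744,"grip":0.4},{"x":0,"y":0,"z":0,"rx":0,"ry":0,"rz":0.744,"grip":0.4},{"x":0,"y":0,"z":0,"rx":0,"ry":0,"rz":0.744,"grip":0.4},{"x":0,"y":0,"z":0,"rx":0,"ry":0,"rz":0.744,"grip":0.4},{"x":0,"y":0,"z":0,"rx":0,"ry":0,"rz":0.744,"grip":0.4}]'
python3 - <<'E'
from h import *
p,d,k=cam('wrist');p,d,k=cam('wrist');s=ctrl.state();print(s['ee_pos'],s['eef_rot'],s['joints'].round(1),s['grip_width'])
o=np.array([.6331,.2115]);ax=np.array([-.0941,.9956]);ay=np.array([-.9956,-.0941])
X=pts(d,k).reshape(-1,3);L=np.c_[(X[:,:2]-o)@ax,(X[:,:2]-o)@ay,X[:,2]]
m=(abs(L[:,1])<.06)&(abs(L[:,0]+.3)<.025)&(L[:,2]>.035)&(L[:,2]<.06);print(m.sum(),np.percentile(L[m],[2,50,98],axis=0) if m.sum() else '')
print(go([.6613,-.0862,.206],5.4));save('w3.png',p)
p=cam('scene')[0];save('s3.png',p[130:330,200:500].repeat(2,0).repeat(2,1))
E
```

```text
time_s: 19.75
ee_pos: [0.6601, -0.0817, 0.3578]
eef_rot: [-179.9, 0.0, 50.3]
wrist_force: [-0.5, -0.6, 0.2]
grip_width: 0.0258
time_s: 20.42
ee_pos: [0.6602, -0.0821, 0.358]
eef_rot: [-180.0, 0.0, 5.7]
wrist_force: [-0.3, 0.2, -0.5]
grip_width: 0.0258
[ 0.66025923 -0.08236576  0.35806899] [-1.79977443e+02  3.22207059e-02  5.86817117e+00] [ 24.   28.5 -29.4  79.2  13.9  75.9 -89.9] 0.026145441568663816
1493 [[-0.30570172 -0.05782103  0.04042169]
 [-0.29982596 -0.00549865  0.04413475]
 [-0.29424888  0.05714455  0.04589875]]
(array([0.003, 0.016, 0.608]), array([-0.   ,  0.001,  0.008]))
```

View pics/s3.png

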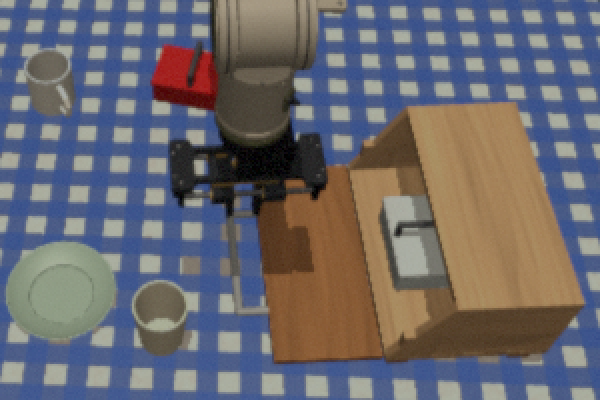

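View pics/w3.png

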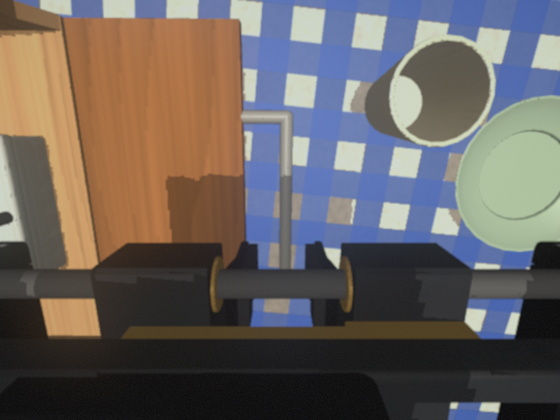

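The tin stands upright inside the bin (crop 415,240). The bar (column 286) lies between the half-open fingers, and the beaker and plate are clear. I'll descend and grip the bar.

```bash
python3 -m pendant '[{"x":0,"y":0.018,"z":0.1,"rx":0,"ry":0,"rz":0.008,"grip":0.4},{"x":0,"y":0.018,"z":0.22,"rx":0,"ry":0,"rz":0.008,"grip":0.4},{"x":0,"y":0.018,"z":0.34,"rx":0,"ry":0,"rz":0.008,"grip":0.4},{"x":0,"y":0.018,"z":0.44,"rx":0,"ry":0,"rz":0.008,"grip":0.4},{"x":0,"y":0.018,"z":0.52,"rx":0,"ry":0,"rz":0.008,"grip":0.4},{"x":0,"y":0.018,"z":0.57,"rx":0,"ry":0,"rz":0.008,"grip":0.4},{"x":0,"y":0.018,"z":0.605,"rx":0,"ry":0,"rz":0.008,"grip":0.4},{"x":0,"y":0.018,"z":0.605,"rx":0,"ry":0,"rz":0.008,"grip":0.4}]'
python3 -m pendant '[{"x":0,"y":0,"z":0,"rx":0,"ry":0,"rz":0,"grip":1},{"x":0,"y":0,"z":0,"rx":0,"ry":0,"rz":0,"grip":1},{"x":0,"y":0,"z":0,"rx":0,"ry":0,"rz":0,"grip":1},{"x":0,"y":0,"z":0,"rx":0,"ry":0,"rz":0,"grip":1},{"x":0,"y":0,"z":0,"rx":0,"ry":0,"rz":0,"grip":1},{"x":0,"y":0,"z":0,"rx":0,"ry":0,"rz":0,"grip":1},{"x":0,"y":0,"z":0,"rx":0,"ry":0,"rz":0,"grip":1}]'
python3 - <<'E'
from h import *
def bar(q):
    a=np.radians(25)-q; return np.array([-.11+.19*np.sin(a)-.006*np.cos(a), .045+.19*np.cos(a)+.006*np.sin(a)])
qs=np.linspace(2.007,0,33); b=np.array([bar(q) for q in qs])
for c in range(4):
    i=c*8; print(np.c_[-(b[i+1:i+9,0]-b[i,0])/.25,-(b[i+1:i+9,1]-b[i,1])/.25].round(3).tolist())
E
```

```text
time_s: 21.23
ee_pos: [0.6604, -0.0873, 0.2057]
eef_rot: [-180.0, 0.1, 5.2]
wrist_force: [-0.6, 0.3, -0.7]
grip_width: 0.0259
time_s: 21.82
ee_pos: [0.6613, -0.0863, 0.2087]
eef_rot: [-180.0, -0.1, 5.2]
wrist_force: [-0.9, 4.3, 6.5]
grip_width: 0.0112
[[0.0, -0.048], [-0.003, -0.095], [-0.009, -0.143], [-0.018, -0.189], [-0.03, -0.236], [-0.044, -0.281], [-0.062, -0.325], [-0.082, -0.368]]
[[-0.023, -0.042], [-0.048, -0.082], [-0.076, -0.121], [-0.107, -0.157], [-0.139, -0.192], [-0.174, -0.225], [-0.211, -0.255], [-0.249, -0.284]]
[[-0.04, -0.026], [-0.082, -0.049], [-0.125, -0.069], [-0.169, -0.087], [-0.215, -0.102], [-0.261, -0.114], [-0.308, -0.123], [-0.355, -0.129]]
[[-0.048, -0.003], [-0.095, -0.003], [-0.143, -0.0], [-0.19, 0.005], [-0.237, 0.014], [-0.283, 0.026], [-0.329, 0.04], [-0.373, 0.058]]
```

```bash
python3 -m pendant '[{"x":0,"y":0,"z":-0.048,"rx":0,"ry":0,"rz":0,"grip":1},{"x":0,"y":-0.003,"z":-0.095,"rx":0,"ry":0,"rz":0,"grip":1},{"x":0,"y":-0.009,"z":-0.143,"rx":0,"ry":0,"rz":0,"grip":1},{"x":0,"y":-0.018,"z":-0.189,"rx":0,"ry":0,"rz":0,"grip":1},{"x":0,"y":-0.03,"z":-0.236,"rx":0,"ry":0,"rz":0,"grip":1},{"x":0,"y":-0.044,"z":-0.281,"rx":0,"ry":0,"rz":0,"grip":1},{"x":0,"y":-0.062,"z":-0.325,"rx":0,"ry":0,"rz":0,"grip":1},{"x":0,"y":-0.082,"z":-0.368,"rx":0,"ry":0,"rz":0,"grip":1}]'
python3 -m pendant '[{"x":0,"y":-0.023,"z":-0.042,"rx":0,"ry":0,"rz":0,"grip":1},{"x":0,"y":-0.048,"z":-0.082,"rx":0,"ry":0,"rz":0,"grip":1},{"x":0,"y":-0.076,"z":-0.121,"rx":0,"ry":0,"rz":0,"grip":1},{"x":0,"y":-0.107,"z":-0.157,"rx":0,"ry":0,"rz":0,"grip":1},{"x":0,"y":-0.139,"z":-0.192,"rx":0,"ry":0,"rz":0,"grip":1},{"x":0,"y":-0.174,"z":-0.225,"rx":0,"ry":0,"rz":0,"grip":1},{"x":0,"y":-0.211,"z":-0.255,"rx":0,"ry":0,"rz":0,"grip":1},{"x":0,"y":-0.249,"z":-0.284,"rx":0,"ry":0,"rz":0,"grip":1}]'
```

```text
time_s: 22.48
ee_pos: [0.6594, -0.0671, 0.3]
eef_rot: [180.0, -0.1, 5.2]
wrist_force: [6.0, 1.0, -4.0]
grip_width: 0.0108
time_s: 23.15
ee_pos: [0.6538, -0.0082, 0.3725]
eef_rot: [179.7, -0.1, 4.9]
wrist_force: [1.1, -9.9, 8.3]
grip_width: 0.0112
```

```bash
python3 -m pendant '[{"x":0,"y":-0.04,"z":-0.022,"rx":0,"ry":0,"rz":0,"grip":1},{"x":0,"y":-0.082,"z":-0.042,"rx":0,"ry":0,"rz":0,"grip":1},{"x":0,"y":-0.125,"z":-0.06,"rx":0,"ry":0,"rz":0,"grip":1},{"x":0,"y":-0.169,"z":-0.075,"rx":0,"ry":0,"rz":0,"grip":1},{"x":0,"y":-0.215,"z":-0.088,"rx":0,"ry":0,"rz":0,"grip":1},{"x":0,"y":-0.261,"z":-0.099,"rx":0,"ry":0,"rz":0,"grip":1},{"x":0,"y":-0.308,"z":-0.107,"rx":0,"ry":0,"rz":0,"grip":1},{"x":0,"y":-0.355,"z":-0.113,"rx":0,"ry":0,"rz":0,"grip":1}]'
python3 -m pendant '[{"x":0,"y":-0.048,"z":-0.003,"rx":0,"ry":0,"rz":0,"grip":1},{"x":0,"y":-0.095,"z":-0.003,"rx":0,"ry":0,"rz":0,"grip":1},{"x":0,"y":-0.143,"z":0,"rx":0,"ry":0,"rz":0,"grip":1},{"x":0,"y":-0.19,"z":0.005,"rx":0,"ry":0,"rz":0,"grip":1},{"x":0,"y":-0.237,"z":0.014,"rx":0,"ry":0,"rz":0,"grip":1},{"x":0,"y":-0.283,"z":0.026,"rx":0,"ry":0,"rz":0,"grip":1},{"x":0,"y":-0.32,"z":0.04,"rx":0,"ry":0,"rz":0,"grip":1},{"x":0,"y":-0.345,"z":0.048,"rx":0,"ry":0,"rz":0,"grip":1}]'
```

```text
time_s: 23.82
ee_pos: [0.6451, 0.0818, 0.405]
eef_rot: [179.7, -0.3, 5.0]
wrist_force: [-14.6, -6.6, 30.2]
grip_width: 0.0109
time_s: 24.48
ee_pos: [0.6366, 0.1723, 0.3903]
eef_rot: [-179.9, -0.2, 5.3]
wrist_force: [-10.9, -6.8, 30.2]
grip_width: 0.0109
```

```bash
python3 -m pendant '[{"x":0,"y":-0.008,"z":0,"rx":0,"ry":0,"rz":0,"grip":1},{"x":0,"y":-0.014,"z":0,"rx":0,"ry":0,"rz":0,"grip":1},{"x":0,"y":-0.02,"z":0,"rx":0,"ry":0,"rz":0,"grip":1},{"x":0,"y":-0.02,"z":0,"rx":0,"ry":0,"rz":0,"grip":1},{"x":0,"y":-0.02,"z":0,"rx":0,"ry":0,"rz":0,"grip":1}]'
```

```text
time_s: 24.9
ee_pos: [0.6367, 0.1737, 0.3901]
eef_rot: [179.9, -0.1, 5.1]
wrist_force: [-10.5, -5.1, 19.6]
grip_width: 0.0107
```

```bash
python3 -m pendant '[{"x":0,"y":-0.008,"z":0,"rx":0,"ry":0,"rz":0,"grip":1},{"x":0,"y":-0.014,"z":0,"rx":0,"ry":0,"rz":0,"grip":1},{"x":0,"y":-0.014,"z":0,"rx":0,"ry":0,"rz":0,"grip":1},{"x":0,"y":-0.014,"z":0,"rx":0,"ry":0,"rz":0,"grip":1}]'
python3 - <<'E'
from h import *
s=ctrl.state();print(s['ee_pos'])
p,d,k=cam('scene');X=pts(d,k).reshape(-1,3);o=np.array([.6331,.2115]);ax=np.array([-.0941,.9956]);ay=np.array([-.9956,-.0941])
L=np.c_[(X[:,:2]-o)@ax,(X[:,:2]-o)@ay,X[:,2]];k=(abs(L[:,1])<.13)&(L[:,0]>-.15)&(L[:,0]<-.055)&(L[:,2]>.06)&(L[:,2]<.17)
f=np.polyfit(L[k,2],L[k,0],1);print(k.sum(),'lean',np.degrees(np.arctan(f[0])),'resid',np.median((L[k,0]+.11)*np.cos(np.radians(25))-(L[k,2]-.045)*np.sin(np.radians(25))))
E
```

```text
time_s: 25.23
ee_pos: [0.6368, 0.1752, 0.3897]
eef_rot: [179.7, -0.0, 5.0]
wrist_force: [-12.0, -12.4, 20.4]
grip_width: 0.0112
[0.63676252 0.17516212 0.38974344]
2212 lean 23.824884609390946 resid -0.012065720732649306
```

Nearly shut (about 0.02 rad open by depth), and its weight should close the rest. I'll release and rise.

```bash
python3 -m pendant '[{"x":0,"y":0,"z":0,"rx":0,"ry":0,"rz":0,"grip":-0.2},{"x":0,"y":0,"z":0,"rx":0,"ry":0,"rz":0,"grip":-0.2},{"x":0,"y":0,"z":0,"rx":0,"ry":0,"rz":0,"grip":-0.2},{"x":0,"y":0,"z":0,"rx":0,"ry":0,"rz":0,"grip":-0.2},{"x":0,"y":0,"z":0,"rx":0,"ry":0,"rz":0,"grip":-0.2},{"x":0,"y":0,"z":0,"rx":0,"ry":0,"rz":0,"grip":-0.2},{"x":0,"y":0,"z":-0.04,"rx":0,"ry":0,"rz":0,"grip":-0.2},{"x":0,"y":0,"z":-0.1,"rx":0,"ry":0,"rz":0,"grip":-0.2}]'
python3 -m pendant '[{"x":0,"y":0,"z":-0.08,"rx":0,"ry":0,"rz":0,"grip":-0.2},{"x":0,"y":0,"z":-0.2,"rx":0,"ry":0,"rz":0,"grip":-0.2},{"x":0,"y":0,"z":-0.35,"rx":0,"ry":0,"rz":0,"grip":-0.2},{"x":0,"y":0,"z":-0.45,"rx":0,"ry":0,"rz":0,"grip":-0.2},{"x":0,"y":0,"z":-0.45,"rx":0,"ry":0,"rz":0,"grip":-0.2},{"x":0,"y":0,"z":-0.45,"rx":0,"ry":0,"rz":0,"grip":-0.2},{"x":0,"y":0,"z":-0.45,"rx":0,"ry":0,"rz":0,"grip":-0.2},{"x":0,"y":0,"z":-0.45,"rx":0,"ry":0,"rz":0,"grip":-0.2}]'
python3 - <<'E'
from h import *
s=ctrl.state();print(s['ee_pos'])
p,d,k=cam('scene');X=pts(d,k).reshape(-1,3);o=np.array([.6331,.2115]);ax=np.array([-.0941,.9956]);ay=np.array([-.9956,-.0941])
for n,Y in(('before',np.load('scene0.npz')['P'].reshape(-1,3)),('now',X)):
    L=np.c_[(Y[:,:2]-o)@ax,(Y[:,:2]-o)@ay,Y[:,2]];k=(abs(L[:,1])<.13)&(L[:,0]>-.15)&(L[:,0]<-.055)&(L[:,2]>.06)&(L[:,2]<.17)
    f=np.polyfit(L[k,2],L[k,0],1);print(n,k.sum(),'lean',np.degrees(np.arctan(f[0])),'resid',np.median((L[k,0]+.11)*np.cos(np.radians(25))-(L[k,2]-.045)*np.sin(np.radians(25))))
p0=np.load('scene0.npz')['p']
D=np.abs(p.astype(int)-p0).sum(2)
for nm,(u,v) in dict(plate=(231,276),beaker=(281,289),mug=(225,170)).items():print(nm,(D[v-20:v+20,u-20:u+20]>90).mean())
save('end.png',p)
E
```

```text
time_s: 25.95
ee_pos: [0.6366, 0.1777, 0.4107]
eef_rot: [180.0, 0.2, 5.2]
wrist_force: [-0.2, 0.3, -0.8]
grip_width: 0.0507
time_s: 26.62
ee_pos: [0.6368, 0.1778, 0.523]
eef_rot: [180.0, 0.1, 5.2]
wrist_force: [-0.5, -0.5, -0.8]
grip_width: 0.0526
[0.63678788 0.17775258 0.52295185]
before 2482 lean 24.93078053102084 resid -0.010804704382006947
now 2343 lean 23.2866794013601 resid -0.01289303876595562
plate 0.0
beaker 0.0
mug 0.03375
```

View pics/end.png

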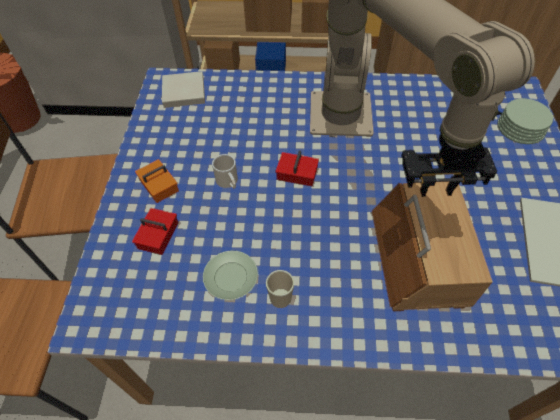

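The picture shows the flap almost shut, with plate, beaker and mug unmoved. The lean is still 1.6° (about 0.03 rad) short of its starting value, perhaps because it touches the tin. I'll regrip the bar and press it home.

```bash
python3 -m pendant '[{"x":0,"y":0.016,"z":0.12,"rx":0,"ry":0,"rz":0,"grip":-0.2},{"x":0,"y":0.016,"z":0.26,"rx":0,"ry":0,"rz":0,"grip":-0.2},{"x":0,"y":0.016,"z":0.38,"rx":0,"ry":0,"rz":0,"grip":-0.2},{"x":0,"y":0.016,"z":0.48,"rx":0,"ry":0,"rz":0,"grip":-0.2},{"x":0,"y":0.016,"z":0.54,"rx":0,"ry":0,"rz":0,"grip":0.2},{"x":0,"y":0.016,"z":0.54,"rx":0,"ry":0,"rz":0,"grip":0.4},{"x":0,"y":0.016,"z":0.54,"rx":0,"ry":0,"rz":0,"grip":0.6},{"x":0,"y":0.016,"z":0.54,"rx":0,"ry":0,"rz":0,"grip":1}]'
python3 -m pendant '[{"x":0,"y":0,"z":0,"rx":0,"ry":0,"rz":0,"grip":1},{"x":0,"y":0,"z":0,"rx":0,"ry":0,"rz":0,"grip":1},{"x":0,"y":0,"z":0,"rx":0,"ry":0,"rz":0,"grip":1},{"x":0,"y":-0.008,"z":0.002,"rx":0,"ry":0,"rz":0,"grip":1},{"x":0,"y":-0.016,"z":0.004,"rx":0,"ry":0,"rz":0,"grip":1},{"x":0,"y":-0.024,"z":0.006,"rx":0,"ry":0,"rz":0,"grip":1},{"x":0,"y":-0.03,"z":0.008,"rx":0,"ry":0,"rz":0,"grip":1},{"x":0,"y":-0.03,"z":0.008,"rx":0,"ry":0,"rz":0,"grip":1}]'
```

```text
time_s: 27.33
ee_pos: [0.6374, 0.1739, 0.3902]
eef_rot: [-180.0, -0.1, 5.2]
wrist_force: [0.2, -0.6, 1.1]
grip_width: 0.0328
time_s: 28.0
ee_pos: [0.6373, 0.1773, 0.3886]
eef_rot: [179.6, -0.0, 4.9]
wrist_force: [-5.7, -16.6, 13.3]
grip_width: 0.0114
```

```bash
python3 -m pendant '[{"x":0,"y":-0.008,"z":0,"rx":0,"ry":0,"rz":0,"grip":1},{"x":0,"y":-0.016,"z":0,"rx":0,"ry":0,"rz":0,"grip":1},{"x":0,"y":-0.024,"z":0,"rx":0,"ry":0,"rz":0,"grip":1},{"x":0,"y":-0.024,"z":0,"rx":0,"ry":0,"rz":0,"grip":1}]'
cat > flap.py <<'E'
from h import *
o=np.array([.6331,.2115]);ax=np.array([-.0941,.9956]);ay=np.array([-.9956,-.0941])
for n,Y in(('before',np.load('scene0.npz')['P']),('now',pts(*cam('scene')[1:]))):
    Y=Y.reshape(-1,3)
    L=np.c_[(Y[:,:2]-o)@ax,(Y[:,:2]-o)@ay,Y[:,2]];k=(abs(L[:,1])<.13)&(L[:,0]>-.15)&(L[:,0]<-.055)&(L[:,2]>.06)&(L[:,2]<.17)
    f=np.polyfit(L[k,2],L[k,0],1);print(n,k.sum(),'lean',np.degrees(np.arctan(f[0])),'resid',np.median((L[k,0]+.11)*np.cos(np.radians(25))-(L[k,2]-.045)*np.sin(np.radians(25))))
E
python3 flap.py
```

```text
time_s: 28.33
ee_pos: [0.6374, 0.1796, 0.3882]
eef_rot: [179.2, 0.1, 4.7]
wrist_force: [-9.0, -29.4, 14.9]
grip_width: 0.0109
before 2482 lean 24.93078053102084 resid -0.010804704382006947
now 2276 lean 24.735353987366814 resid -0.011022251540362366
```

It now matches the starting lean. I'll release and check again.

```bash
python3 -m pendant '[{"x":0,"y":0.028,"z":0,"rx":0,"ry":0,"rz":0,"grip":-0.2},{"x":0,"y":0.028,"z":0,"rx":0,"ry":0,"rz":0,"grip":-0.2},{"x":0,"y":0.028,"z":0,"rx":0,"ry":0,"rz":0,"grip":-0.2},{"x":0,"y":0.028,"z":0,"rx":0,"ry":0,"rz":0,"grip":-0.2},{"x":0,"y":0.028,"z":0,"rx":0,"ry":0,"rz":0,"grip":-0.2},{"x":0,"y":0.028,"z":0,"rx":0,"ry":0,"rz":0,"grip":-0.2},{"x":0,"y":0.028,"z":-0.04,"rx":0,"ry":0,"rz":0,"grip":-0.2},{"x":0,"y":0.028,"z":-0.1,"rx":0,"ry":0,"rz":0,"grip":-0.2}]'
python3 -m pendant '[{"x":0,"y":0,"z":-0.08,"rx":0,"ry":0,"rz":0,"grip":-0.2},{"x":0,"y":0,"z":-0.2,"rx":0,"ry":0,"rz":0,"grip":-0.2},{"x":0,"y":0,"z":-0.35,"rx":0,"ry":0,"rz":0,"grip":-0.2},{"x":0,"y":0,"z":-0.4,"rx":0,"ry":0,"rz":0,"grip":-0.2},{"x":0,"y":0,"z":-0.4,"rx":0,"ry":0,"rz":0,"grip":-0.2},{"x":0,"y":0,"z":-0.4,"rx":0,"ry":0,"rz":0,"grip":-0.2},{"x":0,"y":0,"z":-0.4,"rx":0,"ry":0,"rz":0,"grip":-0.2},{"x":0,"y":0,"z":-0.4,"rx":0,"ry":0,"rz":0,"grip":-0.2}]'
python3 flap.py
```

```text
time_s: 29.05
ee_pos: [0.6363, 0.1804, 0.4113]
eef_rot: [180.0, 0.1, 5.2]
wrist_force: [0.0, 0.3, 0.0]
grip_width: 0.0501
time_s: 29.72
ee_pos: [0.6366, 0.1802, 0.5108]
eef_rot: [180.0, 0.1, 5.2]
wrist_force: [-0.7, -0.1, -0.6]
grip_width: 0.052
before 2482 lean 24.93078053102084 resid -0.010804704382006947
now 2424 lean 24.160228197976156 resid -0.011796042633162493
```

The flap rests about 0.014 rad from its starting pose, within the 0.05 limit, and the robot is clear. I'll hand in.

```bash
python3 -c "
from workcell import ctrl
print(ctrl.hand_in())"
```

```text
the job is handed in; nothing more can be done
None
```

I did the whole job and handed it in at about 30 s of the 72 s allowed; no verdict was reported.

**What I did:**
- I lowered the flap by its bar onto its stop, where depth readings showed it level at z ≈ 0.045.
- I set the silver tin down at the bin's front edge and let go. Then I pushed it in with closed fingers to about x = -0.037, y ≈ 0 in the bin's frame, level and upright.
- I swung the flap up by its bar.

**Last checks:**
- **Flap:** after the first release it stood about 0.03 rad short of shut, probably touching the tin. I gripped the bar again and pressed it home. After the final release it read about 0.014 rad from its starting pose, against the 0.05 limit, so not exactly zero.
- **Bystanders:** the plate, beaker and mug looked unmoved in the scene picture taken before that last press. I did not check them again afterwards.
- **Robot:** it was clear, with wrist force near zero. The largest wrist reading after any move was about 47 N, briefly, as the flap reached its stop.
- **Tin:** I could not see it once the flap was shut. Its position comes from the look before closing, and pressing the flap home may have pushed it a few millimetres deeper.

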